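Lay out the repair kit in its fitted trays

TASK

Lay out the repair kit: put the solder spool, the black control knob, the black terminal block and the smaller of the two cartons each into the shallow black tray shaped for it - the spool in the large round tray, the knob in the small round tray, the terminal block lengthwise in the narrow oblong tray and the small carton lengthwise in the wide oblong tray. Each must stand the same way up as it does now, flat on the floor of its tray and not on the rim; leave the larger carton, the roll of tape and everything else where they are.

Things in the scene. Friction and masses are not known exactly. Their poses are not given: they have to be found in the camera images.
- spool_mid (a point): Solder spool: upright round spool with dark end discs and pale wire between, 53 mm in diameter, 40 mm high, about 0.25 kg. It starts upright on the board, its underside 9 mm above the bench; this point is its centre, half-way up. Axis z points up through it.
- knob_mid (a point): Spare control knob: small black round knob with a wider foot, 31 mm in diameter at the foot, narrowing slightly upward, 17 mm high, about 20 g. It starts upright on the board, its underside 9 mm above the bench; this point is its centre, half-way up. Axis z points up through it.
- block_mid (a point): Screw terminal block: black bar with a row of pale screws on top, 22 x 58 mm, 19 mm high, about 40 g. It starts upright on the board, its underside 9 mm above the bench; this point is its centre, half-way up. Axis z points up through it; its y axis runs along the 58 mm length.
- carton_small_mid (a point): The smaller carton: red and white cardboard box 36 x 62 mm, 28 mm high, about 50 g. It starts upright on the board, its underside 9 mm above the bench; this point is its centre, half-way up. Axis z points up through it; its y axis runs along the 62 mm length.
- carton_large_mid (a point): The larger carton, to be left alone: blue and white cardboard box 45 x 70 mm, 30 mm high. It starts upright on the board, its underside 9 mm above the bench; this point is its centre, half-way up. Axis z points up through it; its y axis runs along the 70 mm length.
- tape_roll_mid (a point): Roll of black insulating tape lying flat, to be left alone: 48 mm in diameter, 16 mm high, with a pale core. It starts upright on the board, its underside 9 mm above the bench; this point is its centre, half-way up. Axis z points up through it.
- tray_round_large_floor (a point): Large round tray, black plastic, for the spool: 73 mm inside diameter, 79 mm outside. Fixed to the board; outer height 7 mm, rim 3 mm thick, rising 4 mm above a flat floor 3 mm thick. This point is the centre of its floor, 12 mm above the bench.
- tray_round_small_floor (a point): Small round tray, black plastic, for the knob: 51 mm inside diameter, 57 mm outside. Fixed to the board; outer height 7 mm, rim 3 mm thick, rising 4 mm above a flat floor 3 mm thick. This point is the centre of its floor, 12 mm above the bench.
- tray_oblong_narrow_floor (a point): Narrow oblong tray, black plastic, for the terminal block: 42 x 78 mm inside, 48 x 84 mm outside. Fixed to the board; outer height 7 mm, rim 3 mm thick, rising 4 mm above a flat floor 3 mm thick. This point is the centre of its floor, 12 mm above the bench; its y axis runs along the length.
- tray_oblong_wide_floor (a point): Wide oblong tray, black plastic, for the small carton: 56 x 82 mm inside, 62 x 88 mm outside. Fixed to the board; outer height 7 mm, rim 3 mm thick, rising 4 mm above a flat floor 3 mm thick. This point is the centre of its floor, 12 mm above the bench; its y axis runs along the length. All trays and things stand on a flat pale grey work board 9 mm thick that lies on the bench; other things round about (a mouse, a jar, tweezers, a pen, cutters, a flange, a case) are fixed.
Not all that is in view belongs to the job. Leave any brown or purple look-alike of the part that bears block_mid alone.

How it is judged:
At the end, for the whole second after the job is handed in: The spool, knob, terminal block and small carton each rest released, upright (within 0.12 rad) and still, flat on the floor of their own tray (height within 3 mm) with the centre within 15 mm of the tray's centre; the larger carton and the tape roll lie within 20 mm of where they started (horizontal distance between spool_mid and tray_round_large_floor below 0.015 m and z of spool_mid in the frame of tray_round_large_floor between 0.016 and 0.023 m and angle between each of spool_mid, knob_mid, block_mid, carton_small_mid's own z axis and vertical below 0.12 rad and linear speed of each of spool, knob, block, carton_small below 0.02 m/s and contact force between the fingers and spool below 0.1 N and horizontal distance between knob_mid and tray_round_small_floor below 0.015 m and z of knob_mid in the frame of tray_round_small_floor between 0.0045 and 0.0115 m and contact force between the fingers and knob below 0.1 N and horizontal distance between block_mid and tray_oblong_narrow_floor below 0.015 m and z of block_mid in the frame of tray_oblong_narrow_floor between 0.0055 and 0.0125 m and contact force between the fingers and block below 0.1 N and horizontal distance between carton_small_mid and tray_oblong_wide_floor below 0.015 m and z of carton_small_mid in the frame of tray_oblong_wide_floor between 0.01 and 0.017 m and contact force between the fingers and carton_small below 0.1 N and distance of each of carton_large_mid, tape_roll_mid from where it was at the start of the episode below 0.02 m); the robot touches nothing.
It also fails if it takes over 99 s, if anything falls off the work surface, if the arm or the gripper's body presses on something with over 40 N, if the wrist force passes 120 N, or if a joint passes its speed limit or range.

ROBOT

A 6-joint arm with a two-finger parallel gripper is mounted at the origin on a cart in front of the work surface, level with it; the furniture and walls round the work are solid. World frame = base frame: x ahead of the robot, y to its left, z up, the work surface at z = 0. Lengths are in m, angles in rad, forces in N, time in s.
With the tool pointing down it reaches from about 0.3 to 1 m from the base axis. Payload 5.1 kg.
Tool frame: the origin (TCP) lies midway between the tips of the shut fingers; the grasp point (between the pads) lies 19 mm behind it (manip.hold_point_z is the z of the grasp point in the tool frame, in m); z points along the fingers, y is the line along which they close (so a half turn about z gives the same grasp; the last joint's range is limited). The gripper opens to 95 mm and grips with 3 to 60 N. Pads are 20 mm wide; open, the fingers measure 119 mm over their backs; the gripper's body (75 mm by 180 mm) begins 59 mm behind the grasp point.
Start: joints at [-0.797, 0.124, 1.65, -0, 1.367, -0.083], TCP at [0.491, -0.426, 0.215] pointing down, gripper open.
Joint ranges: [-2.61, 2.61], [-1.02, 2.33], [0.03, 2.71], [-1.35, 4.49], [0.32, 2.68], [-2.91, 2.91]. Speed limits (rad/s): [2.57, 2.57, 3.14, 3.14, 3.14, 3.14].

INTERFACE

Orientations are given as a rotation vector (axis times angle).
In Python, from workcell import get_state, optics, workorder, manip gives the robot as it stands.
- The arm moves only by the tool jog_arm, never from a script. Its argument "motion" is a list of rows, each a list of 5 numbers: the shift along the world's x, y, z in cm, then the turn about the world's z in degrees, then the finger opening in cm, from 0 to 9.51. A call has 1 to 20 rows; each row is the pose to reach, as a shift and turn from the pose commanded when the call began; what a row does not reach only later rows make up. A row lasts 1/12 s, in which the tool goes at most 41.7 mm and 7.16 degrees, less where a joint would pass 70% of its speed; a pose out of reach is approached as far as the arm can. A call with a gripper value outside its range is refused whole. The fingers move at their own pace and stop on an object; "newtons" is the grip in N (left out, the last holds). Time passes only in rows, so rows that repeat a pose let the fingers close. It gives the time, the measured TCP pose, the force, the opening and the grip force at its end, in the units of the state.
- get_state(): the state, without advancing time (a new reading comes with each control period).
- optics.get_image(name): name is "scene" or "top"; returns the picture (480x640x3 uint8, red, green, blue); there is no depth.
- optics.camera_model(name): a dict with "K" (3x3 intrinsics, pixels), "R" (3x3) and "t" (3): a world point X has camera coordinates R X + t. Camera axes: x right, y down, z forward; pixel columns grow to the right and rows downward; lengths in m; the calibration is good to about 2 mm. A picture is of the moment at which its call begins. camera_model takes no time and is no camera call.
- workorder.finish_job(): hands the job in; it is judged then, once.
The state is a dict: "t": time; "qpos": joint angles; "dq": joint speeds; "tau": joint torques, N m; "tcp_pos": TCP position; "ee_rot": TCP orientation; "contact_force": force on the tool from outside, world axes, zero at the start; "moment": the same for the moment, N m; "opening": finger opening in m; "grip_force": force on a finger pad.
Only numpy, scipy, OpenCV 4.12 (cv2) and the standard library are available. Lean on these libraries where they do the work, as an engineer would, in place of code of your own. Each camera call takes 0.05 s, during which the arm holds its last target. There are 200 camera calls.

## Working session

There is one attempt and no reset: what is moved stays moved. The work goes in short steps, Python scripts to look and compute and a tool call to move; the robot and the scene stay as the last step left them, time stands still between calls to the robot, and variables do not carry over. Pictures are saved under pics/ and viewed, at most 14 in all, crops included, and the job is handed in when it is done.

Besides the shell and the picture viewer there is one more tool, called after "Request:" as a command line: name --pt "numbers of a row" for each row, then --argument value for the rest. jog_arm: Moves the arm, as the interface text tells. Its arguments: {"type":"object","properties":{"motion":{"type":"array"},"newtons":{"type":"number"}},"required":["motion"]}

```bash
mkdir -p pics; python3 - <<'E'
from workcell import get_state, optics, manip
import cv2,numpy as np
print(get_state(), manip.hold_point_z)
for n in("scene","top"):
    cv2.imwrite(f"pics/{n}0.png",optics.get_image(n)[:,:,::-1])
    m=optics.camera_model(n);print(n,np.round(m["K"],1).tolist(),np.round(m["R"],4).tolist(),np.round(m["t"],4).tolist(), np.round(-np.array(m["R"]).T@m["t"],3))
E
```

```text
{'t': 0.0, 'qpos': array([-7.96631480e-01,  1.24517519e-01,  1.65168141e+00, -1.85005986e-05,
        1.36745971e+00, -8.26431049e-02]), 'dq': array([-0.00040566,  0.00093097,  0.00015337,  0.00081607,  0.00246449,
       -0.0007362 ]), 'tau': array([ 1.36019694e-04, -4.17594445e+01, -3.59931242e+01,  7.75037147e-02,
        4.92794125e-02, -1.40840652e-04]), 'tcp_pos': array([ 0.49075316, -0.42524414,  0.21337462]), 'ee_rot': array([-2.85592159e+00, -1.30427935e+00,  1.12592754e-03]), 'contact_force': array([-0.07600733,  0.4383116 ,  0.40852957]), 'moment': array([-0.0110421 , -0.02219192, -0.00265876]), 'grip_force': 0.0, 'opening': 0.09519226940358712} -0.0188
scene [[516.9, 0.0, 313.6], [0.0, 516.9, 234.3], [0.0, 0.0, 1.0]] [[-0.9293, 0.3692, 0.009], [0.2694, 0.6943, -0.6673], [-0.2527, -0.6177, -0.7447]] [0.4093, -0.0808, 1.0872] [0.677 0.576 0.752]
top [[471.6, 0.0, 311.9], [0.0, 471.6, 240.5], [0.0, 0.0, 1.0]] [[0.0152, -0.9998, -0.01], [-0.9978, -0.0146, -0.064], [0.0639, 0.011, -0.9979]] [-0.0023, 0.4307, 1.1261] [ 0.358 -0.008  1.151]
```

View pics/scene0.png

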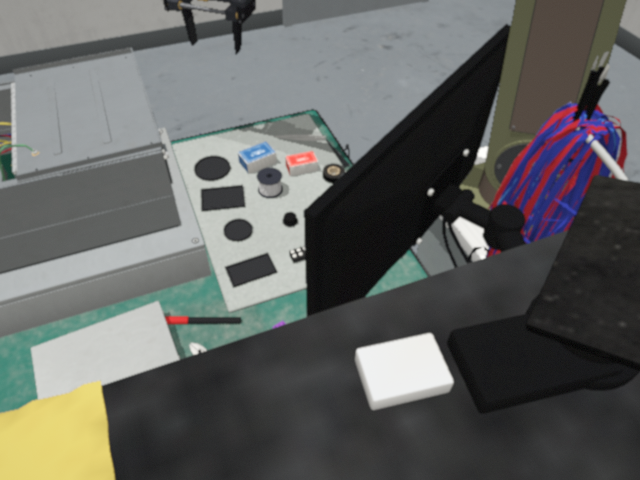

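View pics/top0.png

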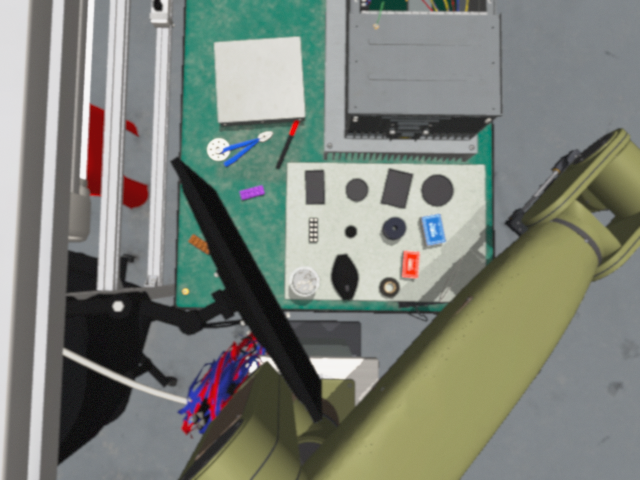

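Scene view: large round tray (212,167), narrow/wide oblongs (222,197) and (250,270), small round tray (238,230), spool (269,182), knob (290,218), block (297,254), blue carton (258,157), red carton (301,163), tape (333,172).

Top view: trays at (315,187), (357,189), (397,188) and (437,190); block (313,230), knob (351,231), spool (393,229), blue carton (432,230), red carton (411,265), tape (389,287).

Possible mix-ups:
- **Block:** the purple (252,192) and brown (200,245) bars are decoys, so I choose the black one at (313,230).
- **Knob:** it could be confused with the mouse (345,277) or the tape (389,287), so I choose (351,231).
- **Carton:** blue is the large one, so I choose red.

Next I check these in close crops.

```bash
python3 - <<'E'
import cv2
a=cv2.imread("pics/top0.png")[155:305,285:485]; cv2.imwrite("pics/topc.png",cv2.resize(a,None,fx=4,fy=4,interpolation=cv2.INTER_CUBIC))
a=cv2.imread("pics/scene0.png")[130:290,170:350]; cv2.imwrite("pics/scenec.png",cv2.resize(a,None,fx=3.75,fy=3.75,interpolation=cv2.INTER_CUBIC))
E
```

```text
(no output)
```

View pics/topc.png

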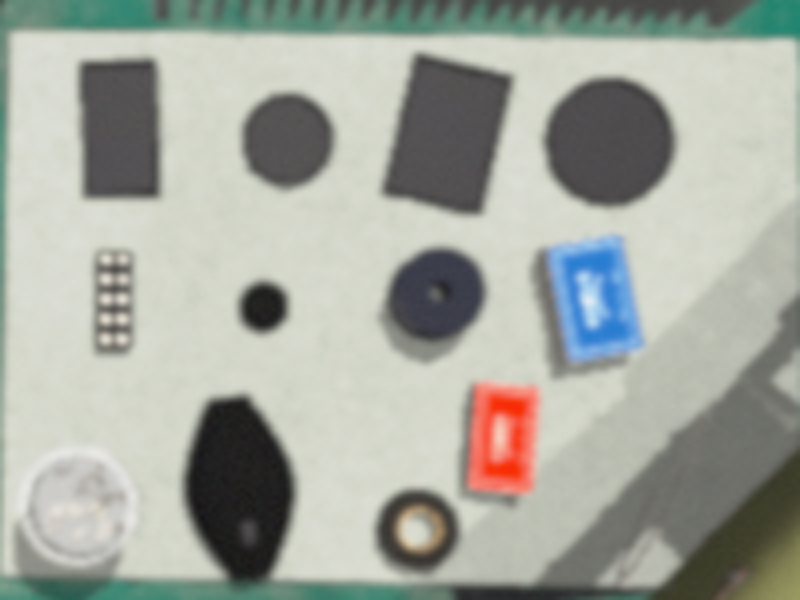

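View pics/scenec.png

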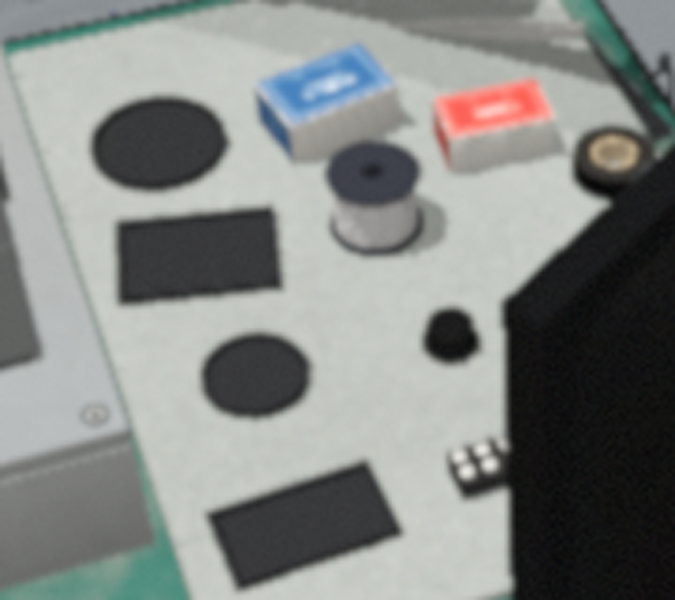

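```bash
cat > h.py <<'E'
import numpy as np
from workcell import optics
from scipy.optimize import least_squares
M={n:optics.camera_model(n) for n in("top","scene")}
for m in M.values():
    for k in m: m[k]=np.array(m[k])
def proj(n,X): m=M[n];c=m["R"]@X+m["t"];p=m["K"]@c;return p[:2]/p[2]
def ray(n,p):
    m=M[n];return -m["R"].T@m["t"],m["R"].T@np.linalg.solve(m["K"],[*p,1])
def atz(n,p,z): o,d=ray(n,p);return o+d*(z-o[2])/d[2]
def tri(a,b): 
    r=least_squares(lambda X:np.r_[proj("top",X)-a,proj("scene",X)-b],[.5,0,.05]);return r.x,np.abs(r.fun).max()
T=lambda u,v:np.array([(u+.5)/4-.5+285,(v+.5)/4-.5+155])
S=lambda u,v:np.array([(u+.5)/3.75-.5+170,(v+.5)/3.75-.5+130])
E
python3 - <<'E'
from h import *
P=dict(spool=(T(438,293),S(373,172),.049),knob=(T(264,307),S(451,323),.026),blockc=(T(132,250),S(449,457),.028),red=(T(504,438),S(493,114),.037),
nar=(T(120,129),S(304,524),.016),sm=(T(289,139),S(257,375),.016),wide=(T(448,134),S(198,255),.016),large=(T(611,141),S(160,142),.016),
monA=((178,160),(307,210),.3),monB=((320,415),(508,28),.3),mona=((178,160),(307,210),.4),tape=(T(418,529),S(616,152),.025))
for k,(a,b,z) in P.items():
    x,e=tri(a,b);print(k,np.round(x*1000),"err px %.1f"%e,"top@z",np.round(atz("top",a,z)*1000),"scene@z",np.round(atz("scene",b,z)*1000))
print("block",np.round(atz("top",T(114,301),.028)*1000)); print("blue",np.round(atz("top",T(596,299),.039)*1000))
for k,p,q,z in(("red",T(508,385),T(500,491),.037),("red2",T(507.5,384.5),T(500.5,491.5),.037),("block",T(114.5,250),T(113.5,352),.028),("nar",T(118,61),T(122,196.5),.016),("wide",T(463.5,65),T(432.5,203),.016),("blueL",T(545,250),T(572,362),.039),("blueB",T(572,362),T(643,347),.039),("jar",T(20,505),T(136,505),.08),("mouse",T(230,398),T(240,580),.03),("mousew",T(186,480),T(294,480),.03)):
    a,b=atz("top",p,z),atz("top",q,z);d=b-a;print(k,np.round(a*1000),np.round(b*1000),"len",np.linalg.norm(d)*1000,"ang",np.degrees(np.arctan2(d[1],d[0])))
from scipy.spatial.transform import Rotation as R
from workcell import get_state
s=get_state();print(R.from_rotvec(s["ee_rot"]).as_matrix().round(3))
E
```

```text
spool [ 462. -189.   48.] err px 0.5 top@z [ 461. -188.   49.] scene@z [ 463. -188.   49.]
knob [454. -89.  24.] err px 0.5 top@z [453. -88.  26.] scene@z [456. -88.  26.]
blockc [486.  -8.  19.] err px 0.3 top@z [486.  -9.  28.] scene@z [488.  -1.  28.]
red [ 377. -231.   30.] err px 0.2 top@z [ 377. -229.   37.] scene@z [ 381. -224.   37.]
nar [563.  -1.  10.] err px 0.2 top@z [561.  -1.  16.] scene@z [564.   4.  16.]
sm [ 557. -104.   10.] err px 0.1 top@z [ 556. -103.   16.] scene@z [558. -98.  16.]
wide [ 562. -201.   10.] err px 0.1 top@z [ 561. -199.   16.] scene@z [ 563. -194.   16.]
large [ 559. -299.   11.] err px 0.0 top@z [ 558. -298.   16.] scene@z [ 559. -293.   16.]
monA [541. 227. 371.] err px 0.6 top@z [557. 249. 300.] scene@z [516. 161. 300.]
monB [125. -15. 381.] err px 1.9 top@z [104. -18. 300.] scene@z [   1. -143.  300.]
mona [541. 227. 371.] err px 0.6 top@z [533. 219. 400.] scene@z [552. 253. 400.]
tape [ 322. -181.   25.] err px 0.0 top@z [ 322. -181.   25.] scene@z [ 322. -181.   25.]
block [455.   1.  28.]
blue [ 459. -283.   39.]
red [ 408. -232.   37.] [ 
[... 225 characters left out ...]
6962619992574
nar [603.   1.  16.] [520.  -2.  16.] len 83.13493308687573 ang -177.4731438677204
wide [ 603. -209.   16.] [ 518. -190.   16.] len 86.69107800601512 ang 167.71528954233324
blueL [ 488. -253.   39.] [ 422. -269.   39.] len 67.99052090104998 ang -166.4770040513154
blueB [ 422. -269.   39.] [ 432. -311.   39.] len 42.78842201673955 ang -77.22154968751884
jar [334.  52.  80.] [335. -13.  80.] len 65.68184224627393 ang -89.11469600733267
mouse [398. -68.  30.] [291. -75.  30.] len 107.63620579305878 ang -176.21895314778357
mousew [349. -43.  30.] [ 350. -107.   30.] len 63.95060930709578 ang -89.12226281595599
[[ 0.655  0.756 -0.001]
 [ 0.756 -0.655  0.001]
 [ 0.    -0.002 -1.   ]]
```

Request:
jog_arm --pt "-2 4 0 -7 7" --pt "-4 8 0 -14 7" --pt "-6 12 0 -21 7" --pt "-8 15 -2 -28 7" --pt "-10 18 -5 -35 7" --pt "-11.3 19.8 -8 -42 7" --pt "-11.3 19.8 -10 -49 7" --pt "-11.3 19.8 -10 -53 7" --pt "-11.3 19.8 -10 -53 7" --pt "-11.3 19.8 -10 -53 7" --pt "-11.3 19.8 -10 -53 7" --pt "-11.3 19.8 -10 -53 7" --newtons 15

```text
t: 1.1
tcp_pos: [0.3791, -0.2285, 0.1159]
ee_rot: [3.139, -0.106, 0.003]
contact_force: [-0.3, -0.7, -0.1]
opening: 0.0701
grip_force: 0.0
```

```bash
cat > v.py <<'E'
import sys,cv2,numpy as np
from h import *
from workcell import get_state
from scipy.spatial.transform import Rotation as R
s=get_state();r=R.from_rotvec(s["ee_rot"]).as_matrix()
print(s["t"],s["tcp_pos"].round(4),"yaw y-axis",np.degrees(np.arctan2(r[1,1],r[0,1])).round(1),r[:,2].round(3),s["contact_force"].round(1),s["opening"],s["grip_force"],s["qpos"].round(2))
if len(sys.argv)>1:
    a=cv2.resize(optics.get_image("top")[155:305,285:485,::-1],None,fx=3,fy=3,interpolation=cv2.INTER_CUBIC)
    b=cv2.resize(optics.get_image("scene")[130:290,170:350,::-1],None,fx=3,fy=3,interpolation=cv2.INTER_CUBIC)[:,-540:]
    c=np.zeros((480,800,3),np.uint8);
    a=cv2.resize(a,(420,315));b=cv2.resize(b,(380,338));c[:315,:420]=a;c[:338,420:]=b
    cv2.imwrite(sys.argv[1],c[:340])
E
python3 v.py pics/m1.png
```

```text
1.1 [ 0.3791 -0.2285  0.1159] yaw y-axis -93.9 [ 0.002 -0.001 -1.   ] [-0.3 -0.7 -0.1] 0.07008832296563573 0.0 [-0.66 -0.27  2.2   0.    1.22  0.97]
```

View pics/m1.png

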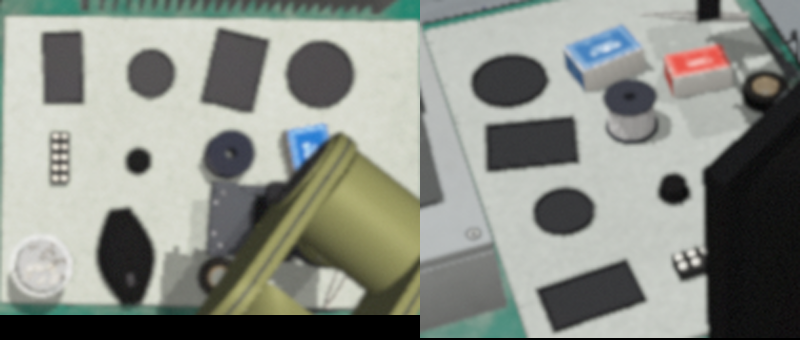

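The arm hides the carton from above, but the scene view shows nothing disturbed: red carton at about (697,65) of the composite, with a finger above it at (708,8). I descend and grip.

Request:
jog_arm --pt "0 0 -3 0 7" --pt "0 0 -6 0 7" --pt "0 0 -8.5 0 7" --pt "0 0 -9.7 0 7" --pt "0 0 -9.7 0 7" --pt "0 0 -9.7 0 7" --pt "0 0 -9.7 0 2.5" --pt "0 0 -9.7 0 2.5" --pt "0 0 -9.7 0 2.5" --pt "0 0 -9.7 0 2.5" --pt "0 0 -9.7 0 2.5" --pt "0 0 -9.7 0 2.5" --pt "0 0 -9.7 0 2.5" --pt "0 0 -9.7 0 2.5" --newtons 15

```text
t: 2.37
tcp_pos: [0.3785, -0.2279, 0.0181]
ee_rot: [3.139, -0.107, 0.001]
contact_force: [-1.0, -0.2, 3.3]
opening: 0.0358
grip_force: 15.0
```

Request:
jog_arm --pt "0 0 2 0 2.5" --pt "0 0 5 0 2.5" --pt "0 0 8 0 2.5" --pt "2 0.5 9 0 2.5" --pt "5 1 9 -2 2.5" --pt "9 1.5 9 -4 2.5" --pt "13 2 9 -6 2.5" --pt "16 2.5 9 -8.4 2.5" --pt "18.4 3 9 -8.4 2.5" --pt "18.4 3 9 -8.4 2.5" --pt "18.4 3 6 -8.4 2.5" --pt "18.4 3 3 -8.4 2.5" --pt "18.4 3 3 -8.4 2.5" --pt "18.4 3 3 -8.4 2.5" --pt "18.4 3 3 -8.4 2.5"

```text
t: 3.62
tcp_pos: [0.5623, -0.198, 0.0486]
ee_rot: [3.123, -0.337, 0.001]
contact_force: [-0.7, 0.3, 0.6]
opening: 0.0363
grip_force: 15.0
```

```bash
python3 v.py pics/m2.png
```

```text
3.6167 [ 0.5623 -0.198   0.0486] yaw y-axis -102.3 [ 0.001 -0.    -1.   ] [-0.7  0.3  0.6] 0.03628455465913025 14.99979704618454 [-0.43  0.16  1.9  -0.    1.07  1.36]
```

View pics/m2.png

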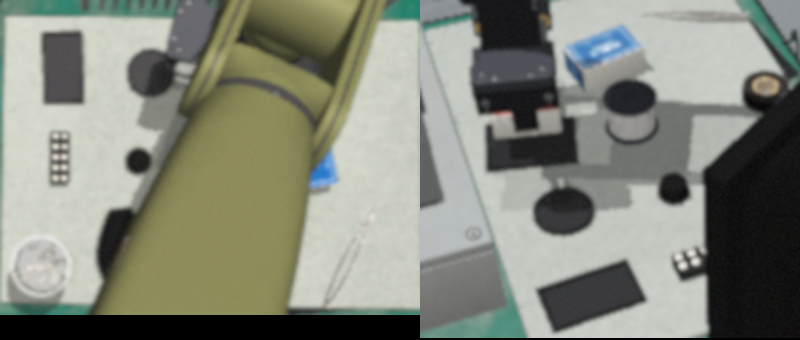

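The carton is held above the wide tray (530,140 in the composite). Now I lower and release it.

Request:
jog_arm --pt "0 0 -1.5 0 2.5" --pt "0 0 -2.3 0 2.5" --pt "0 0 -2.7 0 2.5" --pt "0 0 -2.7 0 2.5" --pt "0 0 -2.7 0 2.5" --pt "0 0 -2.7 0 2.5" --pt "0 0 -2.7 0 6" --pt "0 0 -2.7 0 6" --pt "0 0 -2.7 0 6" --pt "0 0 -2.7 0 6" --pt "0 0 -2.7 0 6" --pt "0 0 0 0 6" --pt "0 0 3 0 6" --pt "0 0 6 0 6" --pt "0 0 6 0 7.5" --pt "0 0 6 0 7.5"

```text
t: 5.05
tcp_pos: [0.5639, -0.1984, 0.1105]
ee_rot: [3.122, -0.337, 0.008]
contact_force: [-0.4, -0.2, -0.4]
opening: 0.0681
grip_force: 0.0
```

Request:
jog_arm --pt "-3 0.3 0 4 7.5" --pt "-6 0.6 0 8 7.5" --pt "-9 0.9 0 12.3 7.5" --pt "-10 0.9 0 12.3 7.5" --pt "-10 0.9 0 12.3 7.5" --pt "-10 0.9 0 12.3 7.5" --pt "-10 0.9 -3 12.3 7.5" --pt "-10 0.9 -6 12.3 7.5" --pt "-10 0.9 -8 12.3 7.5" --pt "-10 0.9 -8.8 12.3 7.5" --pt "-10 0.9 -8.8 12.3 7.5" --pt "-10 0.9 -8.8 12.3 4" --pt "-10 0.9 -8.8 12.3 4" --pt "-10 0.9 -8.8 12.3 4" --pt "-10 0.9 -8.8 12.3 4" --pt "-10 0.9 -8.8 12.3 4" --pt "-10 0.9 -8.8 12.3 4" --pt "-10 0.9 -8.8 12.3 4" --pt "-10 0.9 -8.8 12.3 4" --newtons 25

```text
t: 6.63
tcp_pos: [0.4634, -0.1893, 0.0212]
ee_rot: [3.14, -0.0, 0.004]
contact_force: [0.3, 0.5, 5.6]
opening: 0.0519
grip_force: 25.0
```

```bash
python3 v.py pics/m3.png
```

```text
6.6333 [ 0.4634 -0.1893  0.0212] yaw y-axis -90.0 [ 0.002 -0.001 -1.   ] [0.3 0.5 5.6] 0.05186415884825402 24.990542891900986 [-0.5   0.    2.13  0.    1.01  1.08]
```

View pics/m3.png

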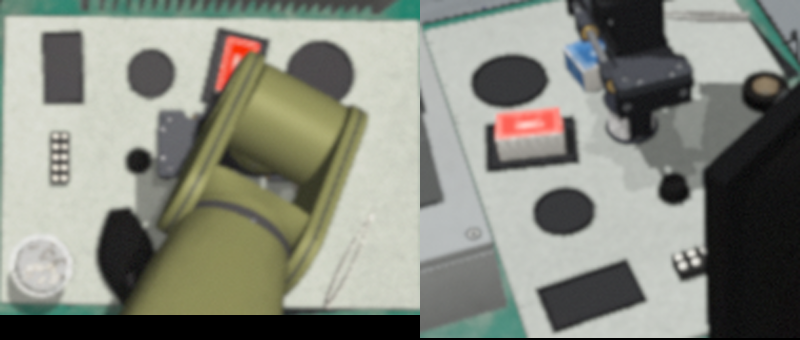

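Composite: the red carton sits flat within the wide tray (530,133), and the spool is between the fingers (630,125). Next is the large round tray.

Request:
jog_arm --pt "0 0 2 0 4" --pt "0 0 5 0 4" --pt "0 0 8 0 4" --pt "2 -2 9 0 4" --pt "4 -4.5 9 0 4" --pt "6.5 -7 9 0 4" --pt "8.5 -9.5 9 0 4" --pt "9.7 -10.8 9 0 4" --pt "9.7 -10.8 9 0 4" --pt "9.7 -10.8 7 0 4" --pt "9.7 -10.8 4 0 4" --pt "9.7 -10.8 2 0 4" --pt "9.7 -10.8 2 0 4" --pt "9.7 -10.8 2 0 4" --pt "9.7 -10.8 2 0 4"

```text
t: 7.98
tcp_pos: [0.5594, -0.2966, 0.0406]
ee_rot: [3.141, -0.0, 0.001]
contact_force: [0.4, -1.0, -1.4]
opening: 0.0518
grip_force: 24.9
```

```bash
python3 v.py pics/m4.png
```

```text
7.9833 [ 0.5594 -0.2966  0.0406] yaw y-axis -90.0 [ 0.001 -0.    -1.   ] [ 0.4 -1.  -1.4] 0.05178358010256364 24.93936064420268 [-0.57  0.25  1.82  0.    1.07  1.  ]
```

View pics/m4.png

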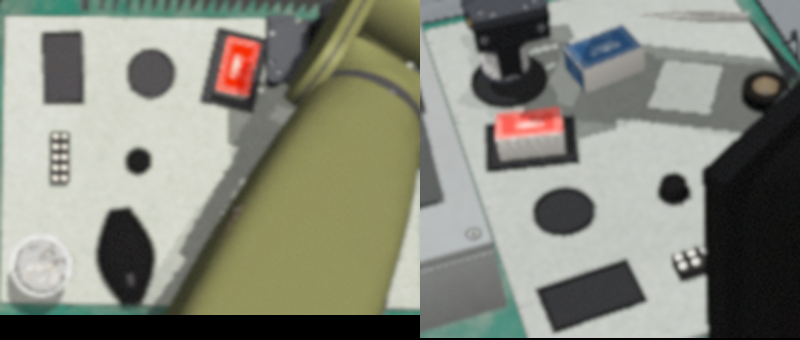

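The spool hangs upright centred over the large tray (510,75). I lower it, release it and retreat.

Request:
jog_arm --pt "0 0 -0.8 0 4" --pt "0 0 -1.4 0 4" --pt "0 0 -1.65 0 4" --pt "0 0 -1.65 0 4" --pt "0 0 -1.65 0 4" --pt "0 0 -1.65 0 4" --pt "0 0 -1.65 0 6.8" --pt "0 0 -1.65 0 6.8" --pt "0 0 -1.65 0 6.8" --pt "0 0 -1.65 0 6.8" --pt "0 0 -1.65 0 6.8" --pt "0 0 1 0 6.8" --pt "0 0 4 0 6.8" --pt "0 0 7 0 6.8" --pt "0 0 7 0 6.8" --pt "0 0 7 0 6.8"

```text
t: 9.42
tcp_pos: [0.5608, -0.2977, 0.1126]
ee_rot: [3.139, -0.0, 0.007]
contact_force: [1.2, -0.8, -0.0]
opening: 0.0679
grip_force: 0.0
```

Request:
jog_arm --pt "-2 4 0 0 5.5" --pt "-4 8 0 0 5.5" --pt "-6 12 0 0 5.5" --pt "-8 16 0 0 5.5" --pt "-10 19.5 0 0 5.5" --pt "-10.4 20.9 0 0 5.5" --pt "-10.4 20.9 0 0 5.5" --pt "-10.4 20.9 -3 0 5.5" --pt "-10.4 20.9 -6 0 5.5" --pt "-10.4 20.9 -6 0 5.5" --pt "-10.4 20.9 -6 0 5.5"

```text
t: 10.33
tcp_pos: [0.453, -0.0872, 0.0472]
ee_rot: [-3.14, 0.001, 0.01]
contact_force: [-0.5, -0.4, 0.5]
opening: 0.0554
grip_force: 0.0
```

```bash
python3 v.py pics/m5.png
```

```text
10.3333 [ 0.453  -0.0872  0.0472] yaw y-axis -90.0 [-0.006  0.002 -1.   ] [-0.5 -0.4  0.5] 0.05536250341321778 0.0 [-0.31 -0.13  2.2  -0.    1.07  1.26]
```

View pics/m5.png

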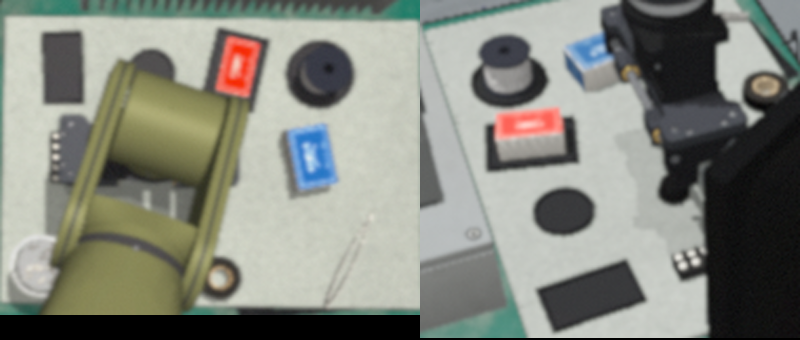

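The spool (508,70) stands in its tray, and the fingers straddle the knob (675,190). Now I descend and grip it.

Request:
jog_arm --pt "0 0 -2 0 5.5" --pt "0 0 -3.2 0 5.5" --pt "0 0 -3.6 0 5.5" --pt "0 0 -3.6 0 5.5" --pt "0 0 -3.6 0 5.5" --pt "0 0 -3.6 0 5.5" --pt "0 0 -3.6 0 1.5" --pt "0 0 -3.6 0 1.5" --pt "0 0 -3.6 0 1.5" --pt "0 0 -3.6 0 1.5" --pt "0 0 -3.6 0 1.5" --pt "0 0 -3.6 0 1.5" --pt "0 0 -3.6 0 1.5" --pt "0 0 -3.6 0 1.5" --newtons 10

```text
t: 11.6
tcp_pos: [0.4553, -0.0876, 0.0138]
ee_rot: [-3.142, 0.0, -0.0]
contact_force: [-0.7, 0.1, 1.7]
opening: 0.0281
grip_force: 10.0
```

Request:
jog_arm --pt "0 0 1.5 0 1.5" --pt "0 0 4 0 1.5" --pt "0 0 5 0 1.5" --pt "3 -0.5 5 0 1.5" --pt "6 -1 5 0 1.5" --pt "9 -1.4 5 0 1.5" --pt "10.2 -1.4 5 0 1.5" --pt "10.2 -1.4 4 0 1.5" --pt "10.2 -1.4 2.5 0 1.5" --pt "10.2 -1.4 2.5 0 1.5" --pt "10.2 -1.4 2.5 0 1.5" --pt "10.2 -1.4 2.5 0 1.5"

```text
t: 12.6
tcp_pos: [0.5563, -0.1015, 0.0383]
ee_rot: [-3.141, 0.0, 0.001]
contact_force: [-0.5, 0.0, -0.2]
opening: 0.0282
grip_force: 9.8
```

```bash
python3 v.py pics/m6.png
```

```text
12.6 [ 0.5563 -0.1015  0.0383] yaw y-axis -90.0 [-0.001  0.    -1.   ] [-0.5  0.  -0.2] 0.028194223012609827 9.826170224550879 [-0.28  0.12  1.98 -0.    1.05  1.3 ]
```

View pics/m6.png

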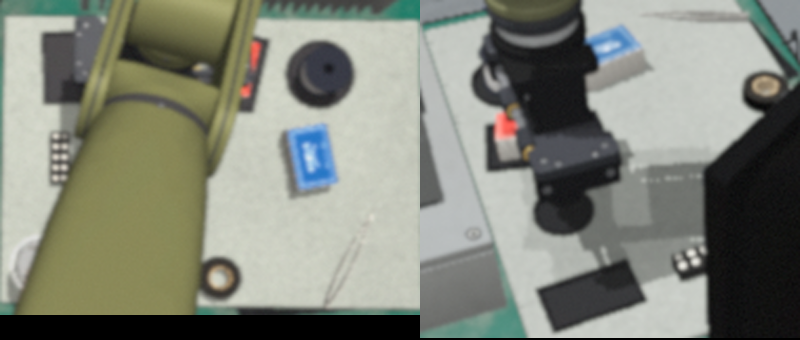

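The knob is held over the small tray (565,212). I lower and release it.

Request:
jog_arm --pt "0 0 -1 0 1.5" --pt "0 0 -1.7 0 1.5" --pt "0 0 -2.1 0 1.5" --pt "0 0 -2.1 0 1.5" --pt "0 0 -2.1 0 1.5" --pt "0 0 -2.1 0 1.5" --pt "0 0 -2.1 0 4.5" --pt "0 0 -2.1 0 4.5" --pt "0 0 -2.1 0 4.5" --pt "0 0 -2.1 0 4.5" --pt "0 0 -2.1 0 4.5" --pt "0 0 1 0 4.5" --pt "0 0 4 0 4.5" --pt "0 0 6 0 4.5" --pt "0 0 6 0 4.5" --pt "0 0 6 0 4.5"

```text
t: 14.03
tcp_pos: [0.5584, -0.102, 0.1004]
ee_rot: [3.141, -0.0, 0.005]
contact_force: [0.7, 0.8, 0.3]
opening: 0.0451
grip_force: 0.0
```

Request:
jog_arm --pt "-3 3 0 0 4.5" --pt "-6 6 0 0 4.5" --pt "-9 9 0 0 4.5" --pt "-10.2 10.4 0 0 4.5" --pt "-10.2 10.4 0 0 4.5" --pt "-10.2 10.4 0 0 4.5" --pt "-10.2 10.4 -3 0 4.5" --pt "-10.2 10.4 -5 0 4.5" --pt "-10.2 10.4 -5 0 4.5" --pt "-10.2 10.4 -5 0 4.5"

```text
t: 14.87
tcp_pos: [0.4544, 0.0018, 0.0472]
ee_rot: [-3.141, 0.002, 0.006]
contact_force: [0.2, -1.1, 0.2]
opening: 0.045
grip_force: 0.0
```

```bash
python3 v.py pics/m7.png
```

```text
14.8667 [0.4544 0.0018 0.0472] yaw y-axis -90.1 [-0.004  0.    -1.   ] [ 0.2 -1.1  0.2] 0.04503104268285349 0.0 [-0.11 -0.14  2.22 -0.    1.07  1.46]
```

View pics/m7.png

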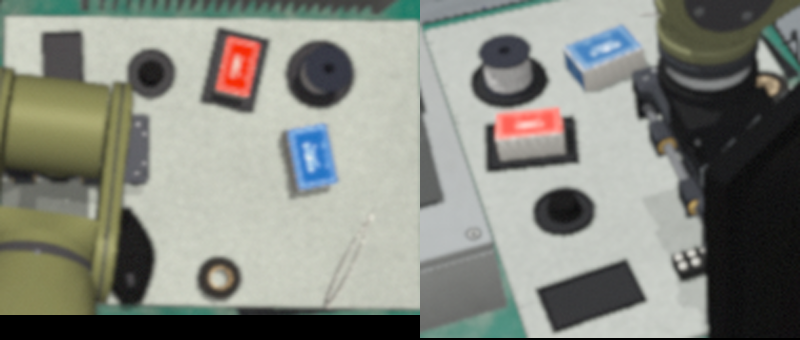

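The knob is centred in its tray (150,72 top; 565,205 scene), and the block (690,262) is untouched. I descend and grip it.

Request:
jog_arm --pt "0 0 -2 0 4.5" --pt "0 0 -3.1 0 4.5" --pt "0 0 -3.45 0 4.5" --pt "0 0 -3.45 0 4.5" --pt "0 0 -3.45 0 4.5" --pt "0 0 -3.45 0 4.5" --pt "0 0 -3.45 0 1" --pt "0 0 -3.45 0 1" --pt "0 0 -3.45 0 1" --pt "0 0 -3.45 0 1" --pt "0 0 -3.45 0 1" --pt "0 0 -3.45 0 1" --pt "0 0 -3.45 0 1" --pt "0 0 -3.45 0 1" --newtons 12

```text
t: 16.13
tcp_pos: [0.4554, 0.0023, 0.0144]
ee_rot: [3.142, -0.0, 0.0]
contact_force: [-0.7, 0.8, 2.3]
opening: 0.0217
grip_force: 12.0
```

Request:
jog_arm --pt "0 0 1.5 0 1" --pt "0 0 4 0 1" --pt "0 0 5 0 1" --pt "3 0 5 1 1" --pt "6 0 5 2.2 1" --pt "9 -0.1 5 2.2 1" --pt "10.7 -0.1 5 2.2 1" --pt "10.7 -0.1 4 2.2 1" --pt "10.7 -0.1 2.5 2.2 1" --pt "10.7 -0.1 2.5 2.2 1" --pt "10.7 -0.1 2.5 2.2 1" --pt "10.7 -0.1 2.5 2.2 1"

```text
t: 17.13
tcp_pos: [0.5613, 0.0014, 0.0388]
ee_rot: [-3.141, -0.06, 0.002]
contact_force: [-0.4, 1.3, -0.7]
opening: 0.0222
grip_force: 12.0
```

```bash
python3 v.py pics/m8.png
```

```text
17.1333 [0.5613 0.0014 0.0388] yaw y-axis -87.8 [-0.001  0.    -1.   ] [-0.4  1.3 -0.7] 0.02215828012553137 11.99978157877922 [-0.09  0.11  1.98  0.    1.05  1.44]
```

View pics/m8.png

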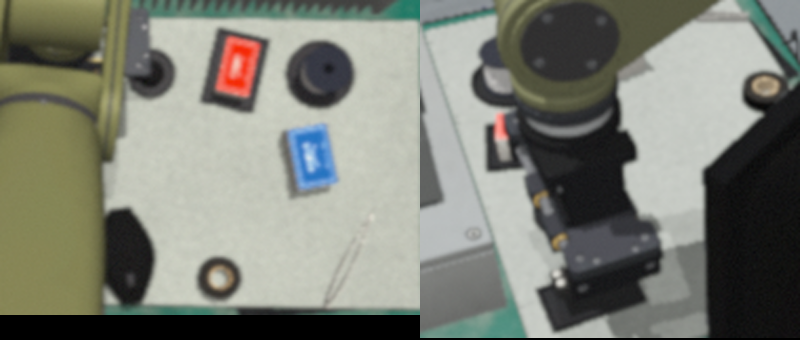

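The block is over the narrow tray (590,295). I lower it, release it, then raise and move clear so I can check.

Request:
jog_arm --pt "0 0 -1 0 1" --pt "0 0 -1.7 0 1" --pt "0 0 -2.1 0 1" --pt "0 0 -2.1 0 1" --pt "0 0 -2.1 0 1" --pt "0 0 -2.1 0 1" --pt "0 0 -2.1 0 4" --pt "0 0 -2.1 0 4" --pt "0 0 -2.1 0 4" --pt "0 0 -2.1 0 4" --pt "0 0 -2.1 0 4" --pt "0 0 1 0 4" --pt "0 0 4 0 4" --pt "0 0 8 0 4" --pt "0 0 12 0 4" --pt "0 0 15 0 4" --pt "0 0 15 0 4" --pt "0 0 15 0 4"

```text
t: 18.73
tcp_pos: [0.5638, 0.0012, 0.1923]
ee_rot: [3.14, 0.06, 0.009]
contact_force: [-0.4, -0.3, -1.6]
opening: 0.04
grip_force: 0.0
```

Request:
jog_arm --pt "0 -4 0 0 4" --pt "0 -8 0 0 4" --pt "0 -12 0 0 4" --pt "-1 -16 0 0 4" --pt "-2 -20 0 0 4" --pt "-3 -24 0 0 4" --pt "-4 -28 0 0 4" --pt "-5 -32 0 0 4" --pt "-6 -36 0 0 4" --pt "-7 -40 0 0 4" --pt "-7 -43 0 0 4" --pt "-7 -43 0 0 4" --pt "-7 -43 0 0 4" --pt "-7 -43 0 0 4"

```text
t: 19.9
tcp_pos: [0.4916, -0.4275, 0.187]
ee_rot: [-3.138, -0.06, 0.003]
contact_force: [0.5, 0.0, 0.6]
opening: 0.0402
grip_force: 0.0
```

```bash
python3 v.py pics/m9.png
```

```text
19.9 [ 0.4916 -0.4275  0.187 ] yaw y-axis -87.8 [-0.002  0.003 -1.   ] [0.5 0.  0.6] 0.040229108173879695 0.0 [-0.8   0.15  1.67  0.    1.33  0.73]
```

View pics/m9.png

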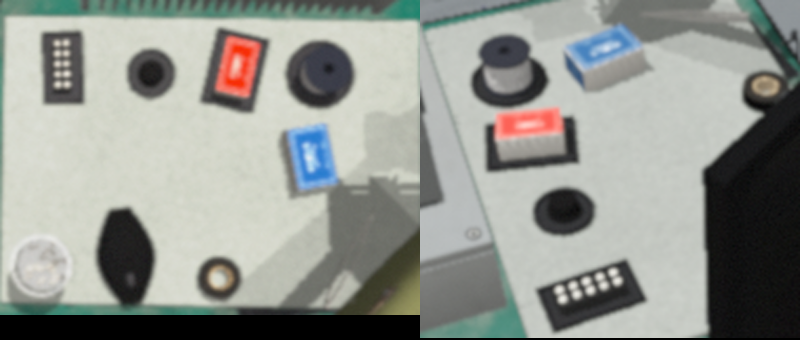

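All four sit within their trays, and the blue carton and tape have not moved. One numeric check from the top picture before handing in.

```bash
python3 - <<'E'
from h import *
C=lambda u,v:((u+.5)/2.1-.5+285,(v+.5)/2.1-.5+155)
D=lambda u,v:((u-420+.5)*180/380-.5+170,(v+.5)*160/338-.5+130)
for k,a,b,z,t in(("spool",(326,70),(505,49),.052,(320,74)),("carton",(238,65),(530,122),.040,(235.5,70.5)),("knob",(150,72),(565,203),.029,(151,73.5)),("block",(62,63.5),(589,286),.031,(62.5,67.5))):
    print(k,((atz("top",C(*a),z)-atz("top",C(*t),.016))*1000).round(1)[:2],"z %.0f"%(1e3*tri(C(*a),D(*b))[0][2]))
E
```

```text
spool [-1.7  2.5] z 53
carton [2.  1.3] z 40
knob [-0.5  2.2] z 23
block [1.9 0.5] z 24
```

```bash
python3 -c "
from workcell import workorder
print(workorder.finish_job())"
```

```text
the job is handed in; nothing more can be done
None
```

The job is handed in: the spool, knob, terminal block and small carton each stand in their own tray, about 3 mm or less off centre by my last top-view check. The larger carton and tape roll were left untouched, and the hand-in gave no pass/fail result.

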